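# Seat the wax pot on its warmer

## Task

The wax pot stands askew on its electric warmer: it is on the centre spigot but rests on top of the alignment pegs. Gently push its handle round clockwise, seen from above, towards the warmer's dial side until the pot drops over the pegs and its foot plate lies fully home and flat on the warmer, then leave it alone. Treat the pot as full: do not lift it off or tip it, and leave the tins and wax bar around it where they stand.

Things in the scene. Friction and masses are not known exactly. Their poses are not given: they have to be found in the camera images.
- warmer: Grey square electric warmer, 190 x 190 mm, fixed on the table; its top, a steel deck, is 45 mm above the table. Origin: centre of its underside; z up; -x points to its front side, which has a round black dial in the middle (sticks out 14 mm).
- warmer_seat (a point): Centre of the warmer's deck, 45 mm above the warmer's origin, same axes: the place of the pot's origin when home. On the deck stand a centre spigot (24 mm diameter, 26 high) and three taper-tipped pegs (10 mm diameter, 14 high), 52 mm from the centre at 60, 170 and 290 degrees anticlockwise from +x, so the pot fits only one way round.
- pot: Loose lidded aluminium pot, 0.5 to 1 kg, 126 mm diameter, 123 high with knob, on a square foot plate 150 x 150 x 10 mm. Origin: centre of the plate's underside; z up; handle to -x. Plate holes: 26.5 mm for the spigot, 13 mm for the pegs; they fit when its x axis lies along the warmer's (handle over the dial). Starts 14 mm above the deck, turned 0.35 to 1.0 rad anticlockwise from above.
- pot_handle (a point): Middle of the pot's black bar handle, 120 mm from the pot's axis, 60 mm above its origin. The bar is level, 20 mm wide, 24 high, and runs from 85 to 145 mm from the axis. A few newtons sideways turn the pot on the spigot; when the holes meet the pegs it drops 14 mm by its own weight and the pegs stop it turning.
- pot_knob (a point): Top of the round black knob (34 mm diameter) in the middle of the pot's lid (the lid is fixed), 123 mm above the pot's origin.
- low_tin: Bystander: low tin with rolled card, 78 mm diameter, 60 mm high, front left of the warmer, near the table's edge. Origin: centre of its underside.
- wax_bar: Bystander: pale wax bar, 44 x 62 x 28 mm, right of the warmer. Origin: centre of its underside.
- clean_tin: Bystander: empty ribbed tin, 68 mm diameter, 76 mm high, behind the warmer. Origin: centre of its underside.

How it is judged:
At the end, for the whole second after the job is handed in: The pot is at rest home on the warmer: underside of its foot plate less than 3 mm above the deck, centre within 5 mm of the deck's centre, x axes within 0.08 rad, tilted less than 0.03 rad, and released (z of pot in the frame of warmer_seat below 0.003 m and horizontal distance between pot and warmer_seat below 0.005 m and angle between the x axis of pot and the x axis of warmer, either way round below 0.08 rad and angle between pot's own z axis and vertical below 0.03 rad and linear speed of pot below 0.02 m/s); the robot touches nothing.
It fails at once if the pot is lifted: its underside rises more than 30 mm above the deck (16 mm above the peg tops) (z of pot in the frame of warmer_seat above 0.03 m).
It fails at once if the pot is tipped by more than 0.2 rad (angle between pot's own z axis and vertical above 0.2 rad).
It fails at once if a tin or the wax bar is moved by more than 20 mm (distance of any of low_tin, wax_bar, clean_tin from where it was at the start of the episode above 0.02 m).
It fails at once if the gripper's fingers shove the pot with more than 30 N (contact force between the fingers and pot above 30 N).
It also fails if it takes over 42 s, if anything falls off the work surface, if the arm or the gripper's body presses on something with over 40 N, if the wrist force passes 120 N, or if a joint passes its speed limit or range.

## Robot

A 6-joint arm with a two-finger parallel gripper is mounted at the origin on a cart in front of the work surface, level with it; the furniture and walls round the work are solid. World frame = base frame: x ahead of the robot, y to its left, z up, the work surface at z = 0. Lengths are in m, angles in rad, forces in N, time in s.
With the tool pointing down it reaches from about 0.325 to 0.9 m from the base axis. Payload 6.1 kg.
Tool frame: the origin (TCP) lies at the very end of the fingers, on their centre line; the grasp point (between the pads) lies 19 mm behind it; z points along the fingers, y is the line along which they close (so a half turn about z gives the same grasp; the last joint's range is limited). The gripper opens to 87 mm and grips with 3 to 60 N. Pads are 19 mm wide; open, the fingers measure 117 mm over their backs; the gripper's body (75 mm by 190 mm) begins 51 mm behind the grasp point.
Start: joints at [-1.442, 0.22, 1.526, -0, 1.395, -0.126], TCP at [0.158, -0.605, 0.223] pointing down, gripper open.
Joint ranges: [-2.98, 2.98], [-0.91, 2.08], [0.09, 2.57], [-1.24, 4.39], [0.2, 2.65], [-2.68, 2.68]. Speed limits (rad/s): [2.57, 2.57, 3.01, 3.14, 3.14, 3.14].

## Interface

Orientations are given as a rotation vector (axis times angle).
In Python, from bench import ctrl gives the robot as it stands.
- The arm moves only by the tool arm_command, never from a script. Its argument "deltas" is a list of rows, each an object with "translation": the shift along the tool's x, y, z in units of 25 mm (1.0 is 25 mm), a list of three; "turn": the turn, a rotation vector about the tool's x, y, z in degrees, a list of three. In form: [{"translation": [dx, dy, dz], "turn": [ax, ay, az]}, ...]. A call has 1 to 8 rows; each row shifts and turns the commanded pose from where the row before left it, along the tool's axes as they then stand; what a row does not reach is not made up. A row lasts 1/12 s, in which the tool goes at most 41.7 mm and 7.16 degrees, less where a joint would pass 70% of its speed; a pose out of reach is approached as far as the arm can. A call is refused whole if a number of a shift passes 1 or a number of a turn 7.16, either way. A call with a gripper value outside its range is refused whole. "fingers" is the opening, from -1 (shut) to 1 (fully open), set as the call begins (left out, the last holds). The fingers move at their own pace and stop on an object; the grip force is fixed at half the most. Time passes only in rows, so rows that do not move let the fingers close. It gives the time, the measured TCP pose, the force, the opening and the grip force at its end, in the units of the state.
- ctrl.state(): the state, without advancing time (a new reading comes with each control period).
- ctrl.read_camera(name): name is "side" or "top" or "wrist"; returns a dict with "pixels" (384x512x3 uint8, red, green, blue), "fovy" (degrees; the focal length in pixels is half the picture's height over the tangent of half this angle, whatever the lens; pixels are square), "cx", "cy" (the principal point, pixels), "position" and "orientation" of the camera in the world. Camera axes: x right, y down, z forward; pixel columns grow to the right and rows downward; lengths in m; the calibration is good to about 2 mm. The wrist camera is an equidistant fisheye: a pixel r from the principal point sees the ray r / f radians off the axis. A picture is of the moment at which its call begins. There is no depth.
- ctrl.hand_in(): hands the job in; it is judged then, once.
The state is a dict: "time_s": time; "q": joint angles; "joint_velocities": joint speeds; "joint_efforts": joint torques, N m; "eef_pos": TCP position; "ee_rot": TCP orientation; "contact_force": force on the tool from outside, world axes, zero at the start; "wrist_torque": the same for the moment, N m; "width": finger opening in m; "gripper_force": force on a finger pad.
Only numpy, scipy, OpenCV 4.12 (cv2) and the standard library are available. Lean on these libraries where they do the work, as an engineer would, in place of code of your own. Each camera call takes 0.05 s, during which the arm holds its last target. There are 200 camera calls.

## Working session

There is one attempt and no reset: what is moved stays moved. The work goes in short steps, Python scripts to look and compute and a tool call to move; the robot and the scene stay as the last step left them, time stands still between calls to the robot, and variables do not carry over. Pictures are saved under pics/ and viewed, at most 10 in all, crops included, and the job is handed in when it is done.

Besides the shell and the picture viewer there is one more tool, called after "Call:" by a JSON object that holds its "name" and its "arguments", one argument or row to a line. arm_command: Moves the arm, as the interface text tells. Its arguments: {"type":"object","properties":{"deltas":{"type":"array"},"fingers":{"type":"number"}},"required":["deltas"]}

```bash
mkdir -p pics
cat > h.py <<'E'
import numpy as np, cv2
from scipy.spatial.transform import Rotation as R
from bench import ctrl
def rot(o):
    o=np.array(o,float)
    return o if o.shape==(3,3) else (R.from_rotvec(o) if o.size==3 else R.from_quat(o)).as_matrix()
def snap(n,f=None):
    c=ctrl.read_camera(n)
    if f: cv2.imwrite('pics/'+f,cv2.cvtColor(c['pixels'],cv2.COLOR_RGB2BGR))
    return c
def ray(c,u,v):
    f=192/np.tan(np.radians(c['fovy'])/2)
    return np.array(c['position']),rot(c['orientation'])@np.array([(u-c['cx'])/f,(v-c['cy'])/f,1.])
def onz(c,u,v,z):
    p,d=ray(c,u,v); return p+d*(z-p[2])/d[2]
def proj(c,P):
    f=192/np.tan(np.radians(c['fovy'])/2)
    q=rot(c['orientation']).T@(np.array(P)-np.array(c['position'])); return np.array([c['cx']+f*q[0]/q[2],c['cy']+f*q[1]/q[2]])
def tri(*rs):
    A=0;b=0
    for p,d in rs:
        d=d/np.linalg.norm(d);M=np.eye(3)-np.outer(d,d);A=A+M;b=b+M@p
    return np.linalg.solve(A,b)
E
python3 - <<'E'
from h import *
for n in ('top','side'):
    c=snap(n,n+'1.png'); print(n,{k:v for k,v in c.items() if k!='pixels'})
print(ctrl.state())
E
```

```text
top {'fovy': 44.51083475165254, 'cx': 260.30100910970293, 'cy': 193.16929687599492, 'position': array([ 0.44520701, -0.26783834,  1.41155626]), 'orientation': array([-2.1938392 ,  2.16325227, -0.07881466])}
side {'fovy': 48.2372752763047, 'cx': 252.02582937932453, 'cy': 189.75181927240527, 'position': array([0.33114952, 0.75072652, 0.98455564]), 'orientation': array([-0.32531841,  2.76287303, -1.28297593])}
{'time_s': 0.1, 'q': array([-1.44210832e+00,  2.21153692e-01,  1.52748383e+00, -1.70864091e-05,
        1.39469273e+00, -1.26077917e-01]), 'joint_velocities': array([ 5.67681565e-04, -3.84849358e-03, -1.52354828e-03,  1.53702967e-04,
        3.60811984e-05,  2.04641826e-04]), 'joint_efforts': array([-9.63761049e-04, -4.95944560e+01, -3.88521624e+01,  7.00673112e-02,
        5.15202514e-02, -5.64485470e-05]), 'eef_pos': array([ 0.15744453, -0.60427437,  0.22154948]), 'ee_rot': array([-3.11441461e+00, -3.98887933e-01,  2.99654747e-05]), 'contact_force': array([-0.06270389, -0.16460123,  0.3154419 ]), 'wrist_torque': array([0.00022676, 0.01509968, 0.01024577]), 'gripper_force': 0.0, 'width': 0.08687458845550698}
```

View pics/top1.png

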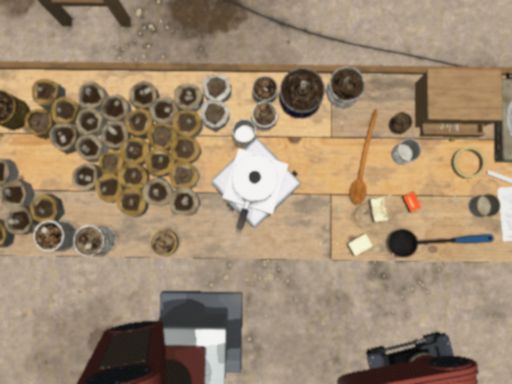

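View pics/side1.png

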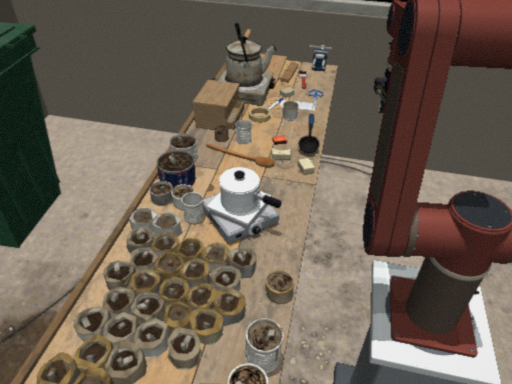

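The top view shows the pot's knob at about (255,178) and its handle at about (242,213). The warmer is a diamond with corners near (213,184), (255,225) and (299,182). The side view shows the pot at about (240,190) with the handle pointing right, at about (270,200). I'll zoom in on both.

Run:
```python
import cv2,numpy as np
a=cv2.imread('pics/top1.png')[125:240,195:315]; b=cv2.imread('pics/side1.png')[160:260,180:300]
a=cv2.resize(a,(400,383),interpolation=cv2.INTER_CUBIC);b=cv2.resize(b,(400,333),interpolation=cv2.INTER_CUBIC)
b=cv2.copyMakeBorder(b,0,50,0,0,cv2.BORDER_CONSTANT)
cv2.imwrite('pics/z1.png',np.hstack([a,b]))
```

```text
(no output)
```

View pics/z1.png

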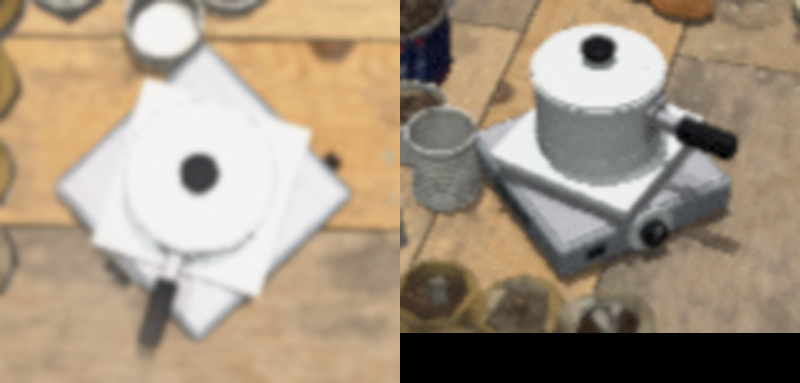

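The crop shows the dial on the lower-left side, at crop (118,270), and the handle about 25° short of it, with nothing close beside it. Now I'll measure by triangulating the knob and handle and casting the deck corners.

```bash
cat > meas.py <<'E'
from h import *
def blobs(c,box,th=75):
    x0,y0,x1,y1=box
    m=(c['pixels'][y0:y1,x0:x1].max(2)<th).astype(np.uint8)
    n,l,s,ce=cv2.connectedComponentsWithStats(m)
    out=[]
    for i in range(1,n):
        if s[i,4]<12: continue
        p=np.argwhere(l==i)[:,::-1]+[x0,y0]; r=cv2.minAreaRect(p.astype(np.float32))
        out.append((int(s[i,4]),(ce[i]+[x0,y0]).round(1),np.round(cv2.boxPoints(r),1).tolist()))
    return out
E
python3 - <<'E'
from meas import *
t=snap('top');s=snap('side')
for c,b in ((t,(222,160,280,240)),(s,(225,165,295,240))):
    for o in blobs(c,b): print(o)
    print()
C=[(212.1,181.1),(254.4,227),(300,183.5),(255.9,137.6)]
P=[onz(t,u,v,.045)[:2] for u,v in C]; print(np.round(P,4),'centre',np.mean(P,0))
for i in range(4):
    d=P[(i+1)%4]-P[i]; print(np.linalg.norm(d),np.degrees(np.arctan2(d[1],d[0])))
E
```

```text
(61, array([254.4, 176.7]), [[251.0, 173.0], [258.0, 173.0], [258.0, 181.0], [251.0, 181.0]])
(39, array([243.3, 213.9]), [[239.60000610351562, 218.0], [242.10000610351562, 209.1999969482422], [246.5, 210.39999389648438], [243.89999389648438, 219.3000030517578]])

(58, array([239. , 174.6]), [[235.0, 171.0], [243.0, 171.0], [243.0, 178.0], [235.0, 178.0]])
(137, array([271.5, 201.3]), [[260.70001220703125, 202.39999389648438], [263.0, 194.60000610351562], [281.5, 200.10000610351562], [279.1000061035156, 207.89999389648438]])
(184, array([254.4, 231.2]), [[234.1999969482422, 235.10000610351562], [274.1000061035156, 217.60000610351562], [278.0, 226.5], [238.10000610351562, 244.0]])

[[ 0.5859 -0.1172]
 [ 0.4535 -0.2432]
 [ 0.5823 -0.3746]
 [ 0.7166 -0.2436]] centre [ 0.58457059 -0.2446438 ]
0.18268132932315534 -136.41538964951482
0.1840251496107182 -45.583770818906984
0.18757196471413082 44.31040870073405
0.1817864554085671 135.96382057886356
```

Run:
```python
from meas import *
t=snap('top');s=snap('side')
k=tri(ray(t,254.4,176.7),ray(s,239,174.6)); print('knob',k)
for th in (75,95,110):
  bt=[o for o in blobs(t,(230,203,252,230),th)]; bs=[o for o in blobs(s,(255,188,295,215),th)]
  print(th,bt,bs)
  for a in bt:
   for b in bs:
    h=tri(ray(t,*a[1]),ray(s,*b[1])); d=h[:2]-k[:2]; print(h.round(4),np.linalg.norm(d),np.degrees(np.arctan2(d[1],d[0])))
```

```text
knob [ 0.58537963 -0.24354237  0.17437286]
75 [(38, array([243.3, 213.8]), [[239.60000610351562, 217.8000030517578], [242.10000610351562, 209.1999969482422], [246.5, 210.39999389648438], [244.0, 219.0]])] [(137, array([271.6, 201.3]), [[260.70001220703125, 201.5], [263.3999938964844, 194.10000610351562], [281.5, 200.6999969482422], [278.8999938964844, 208.10000610351562]])]
[ 0.4822 -0.214   0.1145] 0.1073523709520496 164.01694281817612
95 [(96, array([242.3, 217.4]), [[237.6999969482422, 226.60000610351562], [240.6999969482422, 208.60000610351562], [246.6999969482422, 209.60000610351562], [243.6999969482422, 227.60000610351562]])] [(184, array([269.1, 201.4]), [[253.39999389648438, 195.39999389648438], [277.3999938964844, 189.39999389648438], [282.0, 208.0], [258.0, 214.0]])]
[ 0.4807 -0.2105  0.1162] 0.10983148712511048 162.46781950104463
110 [(122, array([242. , 218.2]), [[236.6999969482422, 227.5], [240.5, 208.3000030517578], [247.8000030517578, 209.8000030517578], [244.0, 229.0]])] [(223, array([267.8, 201.9]), [[255.0, 194.0], [281.0, 194.0], [281.0, 214.0], [255.0, 214.0]])]
[ 0.4814 -0.2092  0.1147] 0.10952417020718262 161.72587067892664
```

Call:
{"name": "arm_command", "arguments": {
  "deltas": [
    {"translation": [0, 0, 0], "turn": [0, 0, 4.9]},
    {"translation": [0, 0, 0], "turn": [0, 0, 4.9]},
    {"translation": [0, 0, 0], "turn": [0, 0, 4.8]},
    {"translation": [0.67, -0.8, 0], "turn": [0, 0, 0]},
    {"translation": [0.67, -0.8, 0], "turn": [0, 0, 0]},
    {"translation": [0.67, -0.8, 0], "turn": [0, 0, 0]},
    {"translation": [0.67, -0.8, 0], "turn": [0, 0, 0]},
    {"translation": [0.67, -0.8, 0], "turn": [0, 0, 0]}
  ],
  "fingers": -1
}}

```text
time_s: 0.97
eef_pos: [0.2418, -0.5038, 0.2225]
ee_rot: [-3.142, 0.001, -0.0]
contact_force: [0.3, -0.6, 0.7]
width: 0.0416
gripper_force: 0.0
```

Call:
{"name": "arm_command", "arguments": {
  "deltas": [
    {"translation": [0.67, -0.8, 0], "turn": [0, 0, 0]},
    {"translation": [0.67, -0.8, 0], "turn": [0, 0, 0]},
    {"translation": [0.67, -0.8, 0], "turn": [0, 0, 0]},
    {"translation": [0.67, -0.8, 0], "turn": [0, 0, 0]},
    {"translation": [0.67, -0.8, 0], "turn": [0, 0, 0]},
    {"translation": [0.67, -0.8, 0], "turn": [0, 0, 0]},
    {"translation": [0.67, -0.8, 0], "turn": [0, 0, 0]},
    {"translation": [0, 0, 0], "turn": [0, 0, 0]}
  ]
}}

```text
time_s: 1.63
eef_pos: [0.3608, -0.3616, 0.2226]
ee_rot: [-3.14, -0.005, -0.002]
contact_force: [-1.0, 0.2, -0.0]
width: 0.0012
gripper_force: 0.0
```

Call:
{"name": "arm_command", "arguments": {
  "deltas": [
    {"translation": [0.66, -0.78, 0], "turn": [0, 0, 0]},
    {"translation": [0.66, -0.78, 0], "turn": [0, 0, 0]},
    {"translation": [0.66, -0.78, 0], "turn": [0, 0, 0]},
    {"translation": [0.66, -0.78, 0], "turn": [0, 0, 0]},
    {"translation": [0.66, -0.78, 0], "turn": [0, 0, 0]},
    {"translation": [0.66, -0.78, 0], "turn": [0, 0, 0]},
    {"translation": [0, 0, 0], "turn": [0, 0, 0]},
    {"translation": [0, 0, 0], "turn": [0, 0, 0]}
  ]
}}

```text
time_s: 2.3
eef_pos: [0.4578, -0.2474, 0.2225]
ee_rot: [3.141, 0.004, -0.001]
contact_force: [0.3, -0.0, -0.2]
width: 0.0003
gripper_force: 0.0
```

Call:
{"name": "arm_command", "arguments": {
  "deltas": [
    {"translation": [0, 0, 0.6], "turn": [0, 0, 0]},
    {"translation": [0, 0, 0.6], "turn": [0, 0, 0]},
    {"translation": [0, 0, 0.6], "turn": [0, 0, 0]},
    {"translation": [0, 0, 0.6], "turn": [0, 0, 0]},
    {"translation": [0, 0, 0.6], "turn": [0, 0, 0]},
    {"translation": [0, 0, 0.6], "turn": [0, 0, 0]},
    {"translation": [0, 0, 0.4], "turn": [0, 0, 0]},
    {"translation": [0, 0, 0], "turn": [0, 0, 0]}
  ]
}}

```text
time_s: 2.97
eef_pos: [0.4554, -0.2478, 0.12]
ee_rot: [-3.139, 0.002, 0.006]
contact_force: [-0.7, 0.2, 0.0]
width: 0.0002
gripper_force: 0.0
```

Run:
```python
import h,cv2
h.snap('side','s2.png'); h.snap('top','t2.png')
s=h.ctrl.state(); print(s['eef_pos'],s['contact_force'])
import numpy as np
a=cv2.imread('pics/t2.png')[125:240,195:315]; b=cv2.imread('pics/s2.png')[160:260,180:300]
a=cv2.resize(a,(400,383),interpolation=cv2.INTER_CUBIC);b=cv2.resize(b,(400,333),interpolation=cv2.INTER_CUBIC)
b=cv2.copyMakeBorder(b,0,50,0,0,cv2.BORDER_CONSTANT)
cv2.imwrite('pics/z2.png',np.hstack([a,b]))
```

```text
[ 0.45707691 -0.24845214  0.12258425] [-0.13989631 -0.57672322  0.7875183 ]
```

View pics/z2.png

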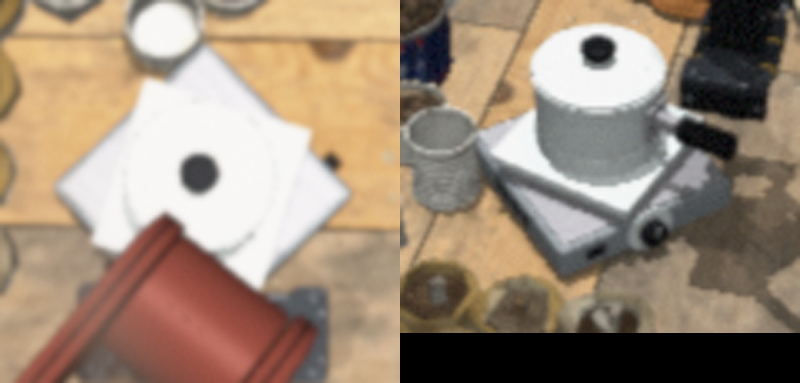

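The view is clear. The gripper is on the far side of the handle, right of it in the side view, and not touching the pot. I'll lower 24 mm more, then push along the arc.

Call:
{"name": "arm_command", "arguments": {
  "deltas": [
    {"translation": [0, 0, 0.5], "turn": [0, 0, 0]},
    {"translation": [0, 0, 0.5], "turn": [0, 0, 0]},
    {"translation": [0, 0, 0], "turn": [0, 0, 0]},
    {"translation": [0, -0.1, 0], "turn": [0, 0, 1.1]},
    {"translation": [0, -0.1, 0], "turn": [0, 0, 1.1]},
    {"translation": [0, -0.1, 0], "turn": [0, 0, 1.1]},
    {"translation": [0, -0.1, 0], "turn": [0, 0, 1.1]},
    {"translation": [0, -0.1, 0], "turn": [0, 0, 1.1]}
  ]
}}

```text
time_s: 3.73
eef_pos: [0.4583, -0.2351, 0.098]
ee_rot: [3.137, -0.154, 0.001]
contact_force: [-0.7, -0.0, -0.2]
width: 0.0006
gripper_force: 0.0
```

Call:
{"name": "arm_command", "arguments": {
  "deltas": [
    {"translation": [0, -0.1, 0], "turn": [0, 0, 1.1]},
    {"translation": [0, -0.1, 0], "turn": [0, 0, 1.1]},
    {"translation": [0, -0.1, 0], "turn": [0, 0, 1.1]},
    {"translation": [0, -0.1, 0], "turn": [0, 0, 1.1]}
  ]
}}

```text
time_s: 4.07
eef_pos: [0.4593, -0.2254, 0.0977]
ee_rot: [3.129, -0.274, 0.0]
contact_force: [0.0, -1.3, 0.5]
width: 0.0003
gripper_force: 0.6
```

Call:
{"name": "arm_command", "arguments": {
  "deltas": [
    {"translation": [0, -0.1, 0], "turn": [0, 0, 1.1]},
    {"translation": [0, -0.1, 0], "turn": [0, 0, 1.1]},
    {"translation": [0, -0.1, 0], "turn": [0, 0, 1.1]},
    {"translation": [0, -0.1, 0], "turn": [0, 0, 1.1]}
  ]
}}

```text
time_s: 4.4
eef_pos: [0.4614, -0.2155, 0.0976]
ee_rot: [3.117, -0.394, 0.0]
contact_force: [-0.8, -1.8, -0.6]
width: 0.0005
gripper_force: 0.7
```

Call:
{"name": "arm_command", "arguments": {
  "deltas": [
    {"translation": [0, -0.1, 0], "turn": [0, 0, 1.1]},
    {"translation": [0, -0.1, 0], "turn": [0, 0, 1.1]},
    {"translation": [0, -0.1, 0], "turn": [0, 0, 1.1]},
    {"translation": [0, -0.1, 0], "turn": [0, 0, 1.1]},
    {"translation": [0, -0.1, 0], "turn": [0, 0, 1.1]},
    {"translation": [0, -0.1, 0], "turn": [0, 0, 1.1]}
  ]
}}

```text
time_s: 4.9
eef_pos: [0.4657, -0.2011, 0.0976]
ee_rot: [3.089, -0.573, 0.0]
contact_force: [-0.6, -1.4, 0.6]
width: 0.0001
gripper_force: 0.7
```

Call:
{"name": "arm_command", "arguments": {
  "deltas": [
    {"translation": [0, -0.1, 0], "turn": [0, 0, 1.1]},
    {"translation": [0, -0.1, 0], "turn": [0, 0, 1.1]},
    {"translation": [0, -0.1, 0], "turn": [0, 0, 1.1]},
    {"translation": [0, -0.1, 0], "turn": [0, 0, 1.1]},
    {"translation": [0, -0.1, 0], "turn": [0, 0, 1.1]},
    {"translation": [0, -0.1, 0], "turn": [0, 0, 1.1]}
  ]
}}

```text
time_s: 5.4
eef_pos: [0.4716, -0.1873, 0.0975]
ee_rot: [-3.051, 0.75, 0.001]
contact_force: [-0.6, -1.4, 0.1]
width: 0.0005
gripper_force: 0.8
```

Run:
```python
import h,cv2,numpy as np
h.snap('side','s3.png')
s=h.ctrl.state(); p=s['eef_pos'];print(p,s['contact_force'],s['gripper_force'],np.degrees(np.arctan2(p[1]+.244,p[0]-.585)),np.hypot(p[1]+.244,p[0]-.585))
b=cv2.imread('pics/s3.png')[160:260,180:300]
cv2.imwrite('pics/z3.png',cv2.resize(b,(480,400),interpolation=cv2.INTER_CUBIC))
```

```text
[ 0.47184404 -0.18689637  0.09749277] [-0.13838787 -1.5009945   0.95763143] 0.5563631386030465 153.2224171695618 0.12674816212241732
```

View pics/z3.png

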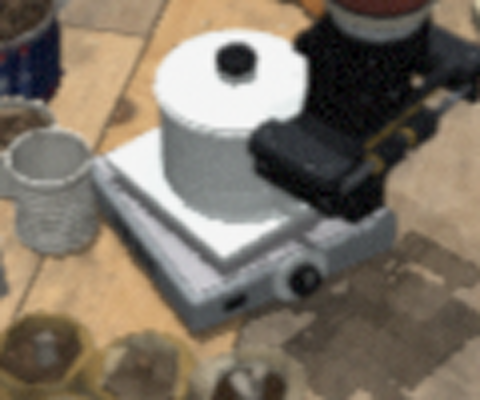

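The pot is turning at about 1.5 N, with its plate nearly square to the warmer but not yet dropped. About 7° remains, so I'll continue slowly.

Call:
{"name": "arm_command", "arguments": {
  "deltas": [
    {"translation": [0, -0.1, 0], "turn": [0, 0, 1.1]},
    {"translation": [0, -0.1, 0], "turn": [0, 0, 1.1]},
    {"translation": [0, -0.1, 0], "turn": [0, 0, 1.1]}
  ]
}}

```text
time_s: 5.7
eef_pos: [0.4753, -0.1807, 0.0974]
ee_rot: [-3.028, 0.837, 0.0]
contact_force: [-0.7, -1.2, -0.6]
width: 0.0002
gripper_force: 0.5
```

Call:
{"name": "arm_command", "arguments": {
  "deltas": [
    {"translation": [0, -0.05, 0], "turn": [0, 0, 0.5]},
    {"translation": [0, -0.05, 0], "turn": [0, 0, 0.5]},
    {"translation": [0, -0.05, 0], "turn": [0, 0, 0.5]}
  ]
}}

```text
time_s: 5.95
eef_pos: [0.4772, -0.1775, 0.0974]
ee_rot: [-3.017, 0.875, 0.0]
contact_force: [0.2, 0.2, 0.1]
width: 0.0004
gripper_force: 0.2
```

Call:
{"name": "arm_command", "arguments": {
  "deltas": [
    {"translation": [0, -0.05, 0], "turn": [0, 0, 0.5]},
    {"translation": [0, -0.05, 0], "turn": [0, 0, 0.5]}
  ]
}}

```text
time_s: 6.12
eef_pos: [0.4787, -0.1755, 0.0975]
ee_rot: [-3.009, 0.901, -0.0]
contact_force: [-0.3, 0.7, 0.5]
width: 0.0004
gripper_force: 0.0
```

Run:
```python
from meas import *
s=snap('side','s4.png')
st=ctrl.state(); print(st['contact_force'],st['gripper_force'])
for o in blobs(s,(225,165,260,190)): print(o)
b=cv2.imread('pics/s4.png')[160:260,180:300]
cv2.imwrite('pics/z4.png',cv2.resize(b,(600,500),interpolation=cv2.INTER_CUBIC))
```

```text
[0.15451521 0.36434856 0.11359428] 0.0
(179, array([255.7, 177.5]), [[250.0, 165.0], [259.0, 165.0], [259.0, 189.0], [250.0, 189.0]])
(55, array([238.1, 176.2]), [[233.0, 176.0], [238.0, 171.0], [243.5, 176.5], [238.5, 181.5]])
```

View pics/z4.png

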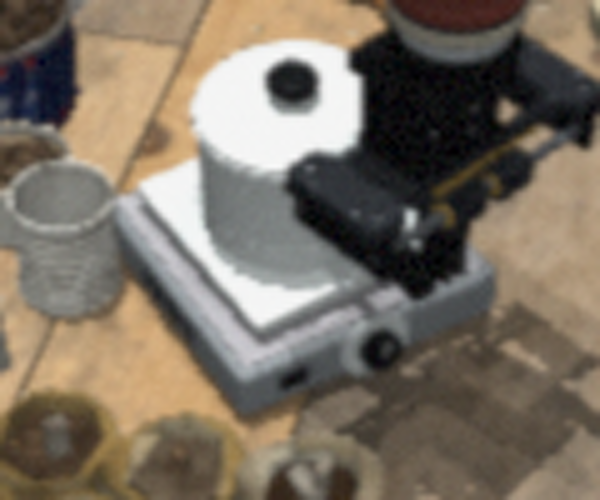

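The plate edges now look parallel to the deck and the contact force is zero. The knob only sank about 1.6 px, though, so I'll back off and check the height.

Call:
{"name": "arm_command", "arguments": {
  "deltas": [
    {"translation": [0, 0.3, 0], "turn": [0, 0, 0]},
    {"translation": [0, 0.6, 0], "turn": [0, 0, 0]},
    {"translation": [0, 0.9, 0], "turn": [0, 0, 0]},
    {"translation": [-0.9, 0.9, 0], "turn": [0, 0, 0]},
    {"translation": [-0.9, 0.9, 0], "turn": [0, 0, 0]},
    {"translation": [-0.9, 0.9, 0], "turn": [0, 0, 0]},
    {"translation": [-0.9, 0.9, 0], "turn": [0, 0, 0]},
    {"translation": [0, 0, 0], "turn": [0, 0, 0]}
  ]
}}

```text
time_s: 6.83
eef_pos: [0.3247, -0.2393, 0.0967]
ee_rot: [3.009, -0.904, -0.005]
contact_force: [-0.8, 0.4, -0.4]
width: 0.0004
gripper_force: 0.0
```

Run:
```python
from meas import *
s=snap('side','s5.png');t=snap('top','t5.png')
print(ctrl.state()['eef_pos'])
bs=blobs(s,(225,165,292,225)); bt=blobs(t,(222,160,275,230),75)+blobs(t,(222,190,250,230),110)
for o in bs+[0]+bt: print(o)
print('home knob expected px',proj(s,(.585,-.244,.168)),'raised',proj(s,(.585,-.244,.182)))
a=cv2.imread('pics/t5.png')[125:240,195:315]; b=cv2.imread('pics/s5.png')[160:260,180:300]
a=cv2.resize(a,(400,383),interpolation=cv2.INTER_CUBIC);b=cv2.resize(b,(400,333),interpolation=cv2.INTER_CUBIC)
b=cv2.copyMakeBorder(b,0,50,0,0,cv2.BORDER_CONSTANT)
cv2.imwrite('pics/z5.png',np.hstack([a,b]))
```

```text
[ 0.32848144 -0.2398232   0.09778916]
(54, array([239. , 178.2]), [[233.5, 178.5], [239.0, 173.0], [244.0, 178.0], [238.5, 183.5]])
(128, array([258.4, 213.9]), [[249.5, 209.1999969482422], [254.89999389648438, 204.5], [267.6000061035156, 218.8000030517578], [262.29998779296875, 223.5]])
0
(62, array([254.4, 177. ]), [[249.0, 177.0], [254.5, 171.5], [260.0, 177.0], [254.5, 182.5]])
(73, array([228.8, 205.4]), [[223.3000030517578, 200.8000030517578], [232.5, 199.5], [233.8000030517578, 208.89999389648438], [224.60000610351562, 210.1999969482422]])
home knob expected px [239.01866736 176.146076  ] raised [239.01349095 172.53380224]
```

View pics/z5.png

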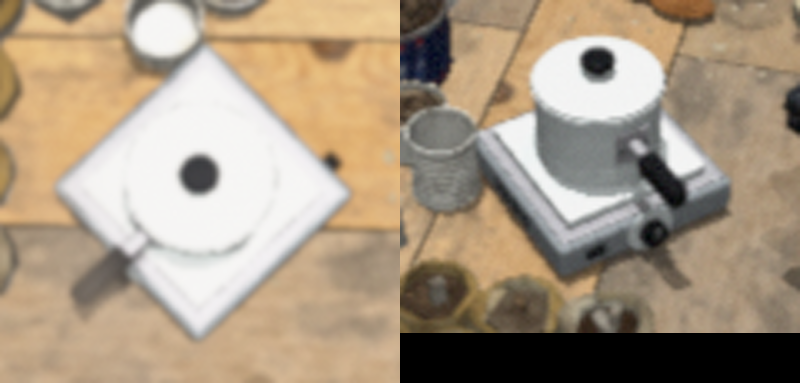

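The knob has sunk 3.6 px in the side view, from 174.6 to 178.2, which matches the expected 14 mm drop. The handle lies over the dial, the plate is parallel to the deck, and the arm is well clear.

```bash
python3 -c "
from bench import ctrl; print(ctrl.hand_in())"
```

```text
the job is handed in; nothing more can be done
None
```

The pot is home on the warmer: it turned clockwise at about 1.5 N, its knob sank by the 14 mm drop and the handle sits over the dial; the arm is clear and the job is handed in, but no verdict was returned.

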